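# Zero the bench gauge with its setting pin

## Task

Take the red-handled setting pin out of the wooden rack and put it in the brass bush of the bench gauge. The fit is close and the bush floats, so lean the pin about 20 degrees, catch its lower edge in the bore, then straighten it up and let it slide down. Press it gently but firmly, about 12 N and never more than 22 N, against the sprung stop inside, then let go so that it stands upright in the bush; keep the gripper off the gauge and leave everything else on the bench alone.

Things in the scene. Friction and masses are not known exactly. Their poses are not given: they have to be found in the camera images.
- pin: setting pin with a red square handle, standing upright in one of the two holes of the rack, 80 g. Steel shank 14 mm across, 50 mm long, its foot chamfered 1.5 mm; above it the handle, 20x20 mm and 42 mm tall, so 92 mm in all. Origin at the centre of the foot's underside, z along the pin to the handle, x and y square to the handle's flats.
- thick_pin: the like with a blue handle and a 16.4 mm shank, which does not fit; it stands in the other hole and is to be left alone. Origin as for the red pin.
- rack: fixed wooden rack, 56 mm (x) by 126 mm (y), 30 mm high, origin at the centre of its underside. Two 19 mm holes at y = -35 and +35 mm, floors 8 mm above the underside; the pins stand loosely in them, handles square to the rack.
- gauge: fixed grey bench gauge, 84x84 mm, origin at the centre of its underside. On it a brass bush block, 56x56 mm and 24 mm high, floats on a cross slide, its flat top 56 mm above the underside. In the block's middle is a vertical through bore of 15.2 mm with a 2 mm chamfer. The block slides within 5 mm of the middle in the gauge's x and y when pushed with about 1.5 N, and stays where left
- bush_mouth (a point): fixed point in the plane of the bush's top, 56 mm above the gauge's underside, where the bore's mouth would be if the bush stood in the middle of its play; z up. The bush itself stands up to 4 mm off it in the gauge's x and in its y, and where is not reported
- stop_line (a point): fixed point of the gauge 27 mm below point bush_mouth: the highest place for the top of the sprung stop inside. The stop is a 30 mm disc which gives 1 mm per 7 N and 4 mm at most; its rest height, 0 to 12 mm below this point, is not reported
- parts_tray: round blue parts tray, 93 mm wide, 15 mm high, bystander; origin at the centre of its underside
- loupe: black eye loupe, 32 mm wide, 28 mm high, bystander; origin at the centre of its underside
- dust_brush: small brush with wooden handle, 105 mm long, 8 mm wide, 7 mm high, bystander; origin at the centre of its underside
- rodico_pot: small red and cream pot, 22 mm wide, 18 mm high, bystander; origin at the centre of its underside

How it is judged:
On the way, in this order (a step that is already met when the one before it is completed fails the run):
1. the red-handled pin is lifted clear of the rack (foot more than 50 mm above the bench) (height (world z) of pin above 0.05 m), for 0.1 s.
2. the pin's lower edge is caught in the bore while the pin leans between 10 and 40 degrees (centre of its foot no higher than the mouth plane) (angle between pin's own z axis and vertical between 0.175 and 0.7 rad and z of pin in the frame of bush_mouth below 0.0005 m and horizontal distance between pin and bush_mouth below 0.015 m), for 0.1 s.
3. straightened (within 4.5 degrees) and at least 25.5 mm down the bore, it is pressed against the stop with more than 8 N for 0.2 s (angle between pin's own z axis and vertical below 0.08 rad and z of pin in the frame of bush_mouth below -0.0255 m and contact force between pin and gauge above 8 N), for 0.2 s.
At the end, for the whole second after the job is handed in: the red-handled pin stands at rest in the bush, its foot at least 25.5 mm below the mouth, upright within 4.5 degrees, within 12 mm sideways of the middle of the bush's play (z of pin in the frame of bush_mouth below -0.0255 m and angle between pin's own z axis and vertical below 0.08 rad and horizontal distance between pin and bush_mouth below 0.012 m and linear speed of pin below 0.02 m/s); the robot touches nothing.
It fails at once if the pin bears on the gauge or its bush with more than 22 N (contact force between pin and gauge above 22 N).
It fails at once if the fingers or arm bear on the gauge with more than 5 N (contact force between any of the fingers, the arm and gauge above 5 N).
It fails at once if the blue-handled pin, parts tray, loupe, brush or pot is moved by more than 15 mm (distance of any of thick_pin, parts_tray, loupe, dust_brush, rodico_pot from where it was at the start of the episode above 0.015 m).
It also fails if it takes over 72 s, if anything falls off the work surface, if the arm or the gripper's body presses on something with over 40 N, if the wrist force passes 120 N, or if a joint passes its speed limit or range.

## Robot

A 6-joint arm with a two-finger parallel gripper is mounted at the origin on a cart in front of the work surface, level with it; the furniture and walls round the work are solid. World frame = base frame: x ahead of the robot, y to its left, z up, the work surface at z = 0. Lengths are in m, angles in rad, forces in N, time in s.
With the tool pointing down it reaches from about 0.275 to 0.775 m from the base axis. Payload 14.6 kg.
Tool frame: the origin (TCP) lies between the finger pads; the fingertips stand 19 mm ahead of it and the grasp point (between the pads) is the TCP; z points along the fingers, y is the line along which they close (so a half turn about z gives the same grasp; the last joint's range is limited). The gripper opens to 85 mm and grips with 20 to 120 N. Pads are 22 mm wide; open, the fingers measure 114 mm over their backs; the gripper's body (76 mm by 85 mm) begins 54 mm behind the grasp point. The pads swing forward as they close: fully open they stand 13 mm farther back than shut.
Start: joints at [-1.384, 0.263, -0.048, 1.259, 0, 1.415], TCP at [0.176, -0.495, 0.25] pointing down, gripper open.
Joint ranges: [-2.65, 2.65], [-0.89, 1.7], [-1.18, 1.37], [-2.13, 2.11], [-1.35, 1.29], [-3.14, 3.14]. Speed limits (rad/s): [1.89, 1.89, 2.57, 2.79, 3.14, 3.14].

## Interface

Orientations are given as a unit quaternion [x, y, z, w].
In Python, from station import env gives the robot as it stands. The module is installed in compiled form; this text tells all that it offers.
- The arm moves only by the tool carry_out, never from a script. Its argument "targets" is a list of rows, each a list of 4 numbers: the shift along the tool's x, y, z in m, then the turn about the tool's z in rad. A call has 1 to 8 rows; each row is the pose to reach, as a shift and turn from the pose commanded when the call began, along the tool's axes at that moment; what a row does not reach only later rows make up. A row lasts 1/8 s, in which the tool goes at most 62.5 mm and 10.7 degrees, less where a joint would pass 70% of its speed; a pose out of reach is approached as far as the arm can. A call with a gripper value outside its range is refused whole. "grip" is the opening in per cent of the stroke, from 0 (shut) to 100 (fully open), set as the call begins (left out, the last holds). The fingers move at their own pace and stop on an object; "squeeze" is the grip in N (left out, the last holds). Time passes only in rows, so rows that repeat a pose let the fingers close. It gives the time, the measured TCP pose, the force, the opening and the grip force at its end, in the units of the state.
- env.get_obs(): the state, without advancing time (a new reading comes with each control period).
- env.camera(name): name is "side" or "top"; returns the picture (384x512x3 uint8, red, green, blue); there is no depth.
- env.calibration(name): a dict with "K" (3x3 intrinsics, pixels), "D" ([k1, k2, p1, p2, k3] as OpenCV has them; the pictures are not rectified), "view" (4x4, takes a point from world to camera coordinates). Camera axes: x right, y down, z forward; pixel columns grow to the right and rows downward; lengths in m; the calibration is good to about 2 mm. A picture is of the moment at which its call begins. calibration takes no time and is no camera call.
- env.sign_off(): hands the job in; it is judged then, once.
The state is a dict: "time_s": time; "joint_positions": joint angles; "joint_vel": joint speeds; "tau": joint torques, N m; "eef_pos": TCP position; "tcp_rot": TCP orientation; "force": force on the tool from outside, world axes, zero at the start; "torque": the same for the moment, N m; "width": finger opening in m; "finger_force": force on a finger pad.
Only numpy, scipy, OpenCV 4.12 (cv2) and the standard library are available. Lean on these libraries where they do the work, as an engineer would, in place of code of your own. Each camera call takes 0.05 s, during which the arm holds its last target. There are 200 camera calls.

## Working session

There is one attempt and no reset: what is moved stays moved. The work goes in short steps, Python scripts to look and compute and a tool call to move; the robot and the scene stay as the last step left them, time stands still between calls to the robot, and variables do not carry over. Pictures are saved under pics/ and viewed, at most 10 in all, crops included, and the job is handed in when it is done.

Besides the shell and the picture viewer there is one more tool, called as name(argument=value, ...), one argument or row to a line, values as JSON. carry_out: Moves the arm, as the interface text tells. Its arguments: {"type":"object","properties":{"targets":{"type":"array","items":{"type":"array","items":{"type":"number"}}},"grip":{"type":"number"},"squeeze":{"type":"number"}},"required":["targets"]}

```bash
mkdir -p pics
python3 - <<'E'
from station import env
import cv2,numpy as np
ims=[]
for n in("top","side"):
    im=env.camera(n); cv2.imwrite(f"pics/{n}0.png",im[...,::-1]); c=env.calibration(n)
    print(n,np.round(c["K"],1).tolist(),c["D"],np.round(c["view"],4).tolist())
o=env.get_obs();print({k:np.round(v,4).tolist() for k,v in o.items()})
E
```

```text
top [[444.2, 0.0, 258.8], [0.0, 444.2, 191.3], [0.0, 0.0, 1.0]] [-0.07698332  0.          0.          0.          0.        ] [[-0.0082, -1.0, 0.0009, -0.2062], [-0.9978, 0.0082, -0.0651, 0.5881], [0.0651, -0.0014, -0.9979, 1.2329], [0.0, 0.0, 0.0, 1.0]]
side [[397.9, 0.0, 254.9], [0.0, 397.9, 200.1], [0.0, 0.0, 1.0]] [0.00109476 0.         0.         0.         0.        ] [[0.8783, -0.4778, 0.0166, -0.6034], [-0.3018, -0.5811, -0.7558, 0.1013], [0.3708, 0.6588, -0.6546, 0.8593], [0.0, 0.0, 0.0, 1.0]]
{'time_s': 0.1, 'joint_positions': [-1.3843, 0.2635, -0.0489, 1.2594, 0.0, 1.4155], 'joint_vel': [0.0031, -0.0015, 0.0015, -0.0002, 0.001, 0.0006], 'tau': [0.0017, -63.8576, 38.5062, 0.01, -0.0003, 0.0], 'eef_pos': [0.1759, -0.4944, 0.2499], 'tcp_rot': [0.9854, 0.1701, -0.0, -0.0005], 'force': [-0.26, 0.8212, 0.8646], 'torque': [-0.0494, -0.0108, 0.0066], 'finger_force': 0.0, 'width': 0.0853}
```

View pics/top0.png

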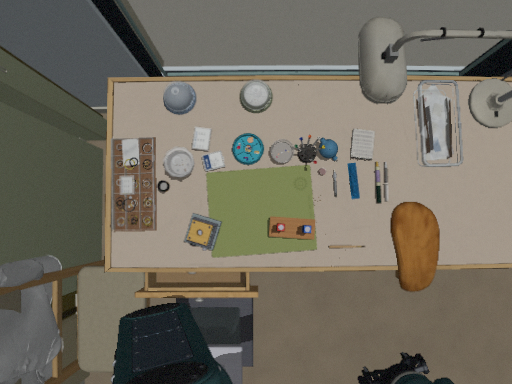

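View pics/side0.png

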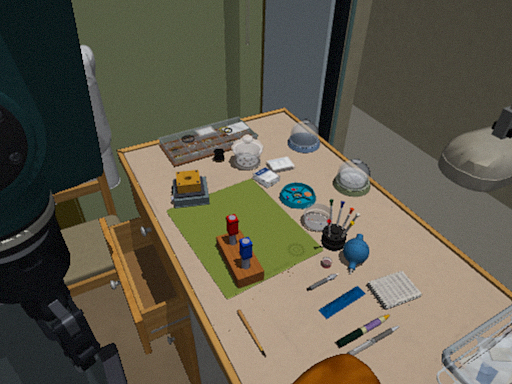

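```bash
cat > h.py <<'E'
from station import env
import cv2,numpy as np
def ray(n,uv):
    c=env.calibration(n);K,D,V=[np.array(c[k],float) for k in("K","D","view")]
    p=cv2.undistortPoints(np.array(uv,float).reshape(-1,1,2),K,D).reshape(-1,2)
    d=np.c_[p,np.ones(len(p))]@V[:3,:3]
    return -V[:3,:3].T@V[:3,3],d
def plane(n,uv,z):
    o,d=ray(n,uv); return o+d*((z-o[2])/d[:,2])[:,None]
def proj(n,P):
    c=env.calibration(n);V=np.array(c["view"])
    return cv2.projectPoints(np.array(P,float).reshape(-1,1,3),cv2.Rodrigues(V[:3,:3])[0],V[:3,3],np.array(c["K"]),np.array(c["D"]))[0].reshape(-1,2)
def two(uvt,uvs):
    (a,d),(b,e)=ray("top",uvt),ray("side",uvs);d=d[0];e=e[0]
    s=np.linalg.lstsq(np.c_[d,-e],b-a,rcond=None)[0]
    p,q=a+d*s[0],b+e*s[1];return (p+q)/2,np.linalg.norm(p-q)
def mask(im,lo,hi,box):
    m=cv2.inRange(cv2.cvtColor(im,cv2.COLOR_RGB2HSV),lo,hi);k=np.zeros_like(m);x0,y0,x1,y1=box;k[y0:y1,x0:x1]=m[y0:y1,x0:x1];return k
E
python3 - <<'E'
from h import *
np.set_printoptions(precision=4,suppress=True)
t=cv2.imread("pics/top0.png")[...,::-1];s=cv2.imread("pics/side0.png")[...,::-1]
def cc(m):
    c=max(cv2.findContours(m,0,2)[0],key=cv2.contourArea);return cv2.minAreaRect(c),cv2.boundingRect(c),np.argwhere(m)[:,::-1].mean(0),(m>0).sum()
red=lambda im,b:cv2.bitwise_or(mask(im,(0,150,90),(6,255,255),b),mask(im,(168,150,90),(180,255,255),b))
for nm,m in(("redT",red(t,(270,215,295,242))),("bluT",mask(t,(105,90,60),(135,255,255),(292,215,320,242))),("brassT",mask(t,(18,120,90),(30,255,255),(180,210,225,252))),("rackT",mask(t,(5,100,60),(17,255,220),(262,212,320,245))),("redS",red(s,(220,205,245,240))),("bluS",mask(s,(105,90,60),(135,255,255),(232,230,262,265))),("brassS",mask(s,(15,120,90),(32,255,255),(165,160,215,205)))):
    print(nm,*cc(m))
a=cv2.resize(t[205:255,180:320],None,fx=5.7,fy=5.7,interpolation=cv2.INTER_CUBIC)
b=cv2.resize(s[155:290,165:275],None,fx=4.4,fy=4.4,interpolation=cv2.INTER_CUBIC)
cv2.imwrite("pics/c1.png",a[...,::-1]);cv2.imwrite("pics/c2.png",b[...,::-1])
E
```

```text
redT ((278.0, 227.0), (6.0, 2.0), 90.0) (277, 224, 3, 7) [279.625  227.1875] 16
bluT ((306.5, 228.5), (7.0, 7.0), 90.0) (303, 225, 8, 8) [306.4333 229.0667] 30
brassT ((199.42161560058594, 232.12973022460938), (20.4389705657959, 20.733055114746094), 17.10272979736328) (188, 220, 25, 25) [199.5842 232.1316] 380
rackT ((291.4923400878906, 227.60658264160156), (45.241878509521484, 19.949174880981445), 4.085616588592529) (269, 217, 46, 22) [290.7005 227.5119] 758
redS ((233.5, 227.5), (9.0, 7.0), 90.0) (230, 223, 8, 10) [232.7234 224.3085] 94
bluS ((245.67623901367188, 248.4385528564453), (22.724470138549805, 11.769645690917969), 84.80557250976562) (239, 237, 13, 24) [245.8268 248.7598] 179
brassS ((187.86575317382812, 180.7246856689453), (20.779930114746094, 24.07750129699707), 83.9909896850586) (176, 170, 25, 23) [187.7284 179.9383] 405
```

View pics/c1.png

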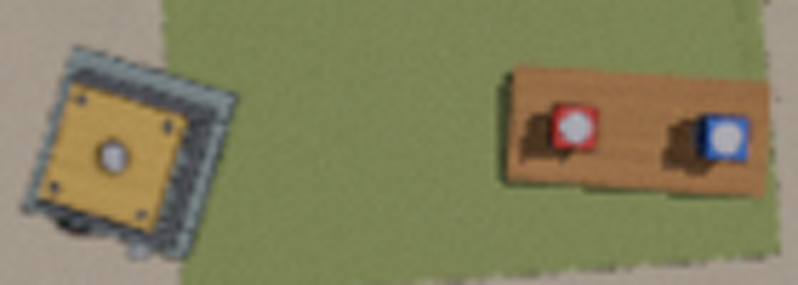

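View pics/c2.png

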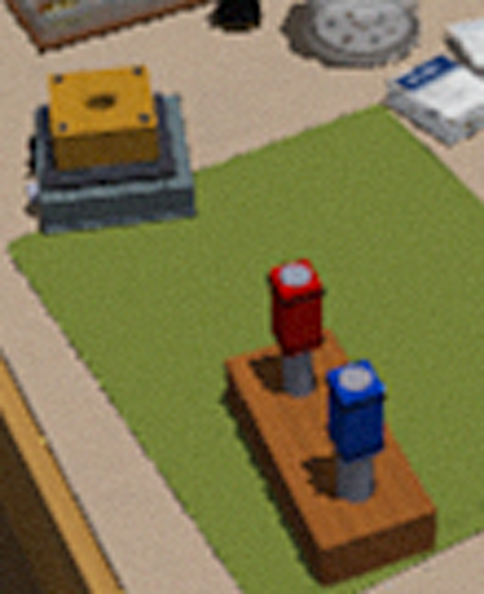

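Run:
```python
from h import *
np.set_printoptions(precision=4,suppress=True)
for nm,a,b,z in(("red",(280.6,227),(231.9,217.6),.1),("blue",(306.95,228.8),(245.3,240.7),.1),("bore",(199.5,232.1),(187.8,177.8),.056)):
    print(nm,plane("top",a,z),plane("side",b,z),*two(a,b))
t=cv2.imread("pics/top0.png")[...,::-1]
m=mask(t,(18,120,90),(30,255,255),(180,210,225,252));c=max(cv2.findContours(m,0,2)[0],key=cv2.contourArea)
q=plane("top",cv2.boxPoints(cv2.minAreaRect(c)),.056);print(q,np.degrees(np.arctan2(*(q[1]-q[0])[1::-1])))
m=mask(t,(5,100,60),(17,255,220),(262,212,320,245));c=max(cv2.findContours(m,0,2)[0],key=cv2.contourArea)
q=plane("top",cv2.boxPoints(cv2.minAreaRect(c)),.03);print(q,q.mean(0))
```

```text
red [[ 0.4868 -0.2674  0.1   ]] [[ 0.4863 -0.2687  0.1   ]] [ 0.4869 -0.2675  0.0987] 0.0001260937375322734
blue [[ 0.4815 -0.3366  0.1   ]] [[ 0.4809 -0.3373  0.1   ]] [ 0.4814 -0.3366  0.0992] 0.00018666453918959162
bore [[ 0.474  -0.0485  0.056 ]] [[ 0.4729 -0.0512  0.056 ]] [ 0.4739 -0.0482  0.0536] 0.00014253417250991568
[[ 0.4554 -0.0133  0.056 ]
 [ 0.5092 -0.03    0.056 ]
 [ 0.4924 -0.0834  0.056 ]
 [ 0.4387 -0.0666  0.056 ]] -17.236681245382787
[[ 0.4612 -0.2362  0.03  ]
 [ 0.5164 -0.2407  0.03  ]
 [ 0.5064 -0.3664  0.03  ]
 [ 0.4511 -0.3616  0.03  ]] [ 0.4838 -0.3012  0.03  ]
```

carry_out(
  targets=[
    [0.0527, -0.0156, 0.01, -0.164],
    [0.1055, -0.0313, 0.02, -0.328],
    [0.158, -0.0469, 0.03, -0.493],
    [0.211, -0.0626, 0.04, -0.657],
    [0.264, -0.0782, 0.05, -0.821],
    [0.3165, -0.0939, 0.06, -0.986],
    [0.3692, -0.1095, 0.07, -1.15],
    [0.3692, -0.1095, 0.07, -1.15],
  ],
  grip=100,
)

```text
time_s: 1.1
eef_pos: [0.4889, -0.2653, 0.1791]
tcp_rot: [0.732, 0.681, 0.0, -0.001]
force: [-1.4, -1.0, 0.1]
width: 0.0853
finger_force: 0.0
```

carry_out(
  targets=[
    [0, 0, 0, 0],
    [0, 0, 0, 0],
  ],
)

```text
time_s: 1.35
eef_pos: [0.4864, -0.2685, 0.1805]
tcp_rot: [0.735, 0.678, -0.0, 0.0]
force: [-0.3, -1.4, 0.2]
width: 0.0855
finger_force: 0.0
```

carry_out(
  targets=[
    [0.001, 0, 0.04, 0],
    [0.001, 0, 0.08, 0],
    [0.001, 0, 0.0985, 0],
    [0.001, 0, 0.0985, 0],
    [0.001, 0, 0.0985, 0],
  ],
)

```text
time_s: 1.98
eef_pos: [0.4872, -0.2675, 0.0828]
tcp_rot: [0.735, 0.678, 0.0, 0.001]
force: [-0.9, -0.9, 0.2]
width: 0.0853
finger_force: 0.0
```

carry_out(
  targets=[
    [0, 0, 0, 0],
    [0, 0, 0, 0],
    [0, 0, 0, 0],
    [0, 0, 0, 0],
    [0, 0, 0, 0],
    [0, 0, 0, 0],
    [0, 0, 0, 0],
    [0, 0, 0, 0],
  ],
  grip=0,
  squeeze=20,
)

```text
time_s: 2.98
eef_pos: [0.4873, -0.2667, 0.0819]
tcp_rot: [0.734, 0.679, 0.0, 0.0]
force: [-1.2, 0.3, 5.1]
width: 0.0195
finger_force: 26.3
```

carry_out(
  targets=[
    [0, 0, -0.007, 0],
    [0, 0, -0.014, 0],
    [0, 0, -0.014, 0],
    [0.004, 0, -0.014, 0],
    [0.008, 0, -0.014, 0],
    [0.008, 0, -0.014, 0],
  ],
)

```text
time_s: 3.72
eef_pos: [0.488, -0.2587, 0.0959]
tcp_rot: [0.734, 0.679, -0.0, 0.0]
force: [1.6, -3.6, 0.6]
width: 0.0197
finger_force: 25.7
```

carry_out(
  targets=[
    [0.004, 0, 0, 0],
    [0.008, 0, 0, 0],
    [0.012, 0, 0, 0],
    [0.016, 0, 0, 0],
    [0.019, 0, 0, 0],
    [0.019, 0, 0, 0],
  ],
)

```text
time_s: 4.47
eef_pos: [0.4892, -0.2394, 0.0958]
tcp_rot: [0.734, 0.679, 0.0, -0.0]
force: [0.1, -2.3, -1.1]
width: 0.0192
finger_force: 24.8
```

Run:
```python
from h import *
s=env.camera("side");t=env.camera("top")
a=cv2.resize(s[170:290,190:290],None,fx=4,fy=4,interpolation=cv2.INTER_CUBIC);b=cv2.resize(t[190:260,240:330],None,fx=4,fy=4,interpolation=cv2.INTER_CUBIC)
b=cv2.copyMakeBorder(b,0,200,0,0,0);cv2.imwrite("pics/l1.png",np.hstack([a,b])[...,::-1])
```

```text
(no output)
```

View pics/l1.png

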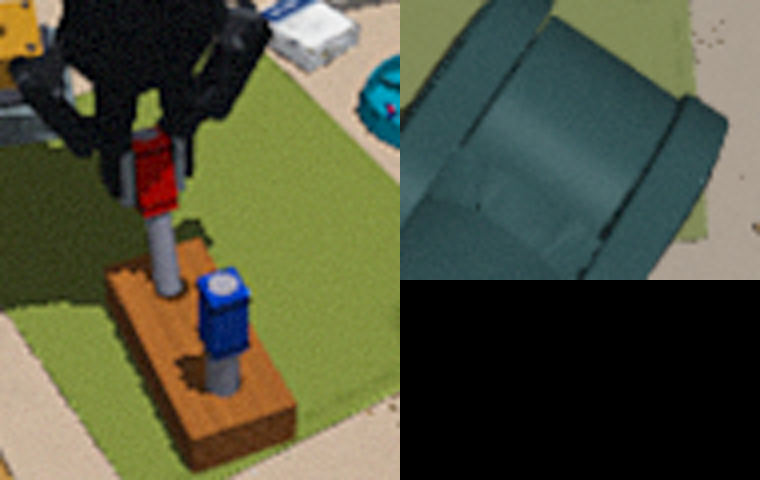

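The pin leans away from the blue pin, gripped at its handle (side crop, handle at about (155,172), shank foot (172,292)); the arm hides the pin from the top camera. Lift clear.

carry_out(
  targets=[
    [0, 0, -0.03, 0],
    [0, 0, -0.07, 0],
    [0, 0, -0.1, 0],
    [0, 0, -0.1, 0],
    [0, 0, -0.1, 0],
  ],
)

```text
time_s: 5.2
eef_pos: [0.4889, -0.2394, 0.1948]
tcp_rot: [0.734, 0.679, 0.0, -0.001]
force: [0.1, -0.0, -0.7]
width: 0.0193
finger_force: 24.9
```

```bash
cat > lean.py <<'E'
from h import *
import sys
o=env.get_obs();q=o["tcp_rot"];p=np.array(o["eef_pos"]);a=2*np.arctan2(q[1],q[0]);x=np.array([np.cos(a),np.sin(a),0])
s=env.camera("side");c=proj("side",[p])[0]
u,v=c.astype(int);y0,x0=v-45,u-55
cr=cv2.resize(s[y0:y0+110,x0:x0+110],None,fx=5,fy=5,interpolation=cv2.INTER_CUBIC)
cv2.imwrite(sys.argv[1],cr[...,::-1]);cv2.imwrite("pics/full.png",s[...,::-1])
print(p,np.degrees(a),"tcp px in crop",(c-[x0,y0])*5,"x0,y0",x0,y0)
for L in (0,10,15,20,25,30):
    for d in (.06,.074):
        b=p+d*(-x*np.sin(np.radians(L))-np.array([0,0,np.cos(np.radians(L))]));print(L,d,((proj("side",[b])[0]-[x0,y0])*5).round())
E
python3 lean.py pics/l2.png
```

```text
[ 0.48892236 -0.23938628  0.19483829] 85.47821545230255 tcp px in crop [276.27622462 227.03809449] x0,y0 170 126
0 0.06 [281. 348.]
0 0.074 [282. 374.]
10 0.06 [290. 362.]
10 0.074 [294. 391.]
15 0.06 [295. 367.]
15 0.074 [299. 399.]
20 0.06 [300. 372.]
20 0.074 [305. 404.]
25 0.06 [304. 375.]
25 0.074 [310. 409.]
30 0.06 [308. 378.]
30 0.074 [316. 412.]
```

View pics/l2.png

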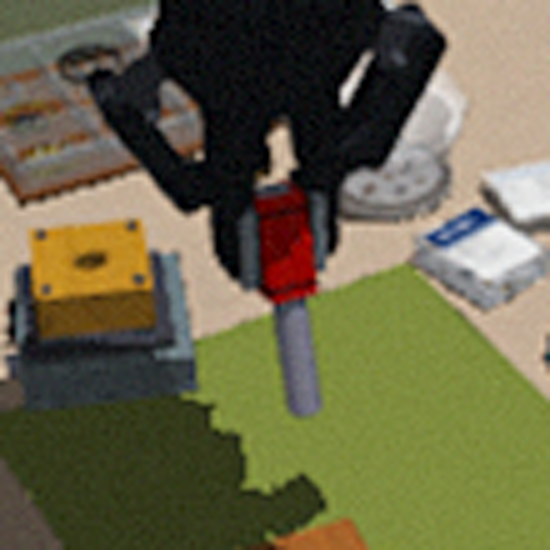

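The pin now hangs leaning, foot centre near (303,404) in the crop, which gives about 18–19°; the bore is at (92,260). Carry it over the bush.

carry_out(
  targets=[
    [0.045, -0.005, 0, 0.055],
    [0.09, -0.0105, 0, 0.11],
    [0.135, -0.016, 0.01, 0.165],
    [0.18, -0.0215, 0.02, 0.22],
    [0.2113, -0.0252, 0.035, 0.22],
    [0.2113, -0.0252, 0.05, 0.22],
    [0.2113, -0.0252, 0.05, 0.22],
    [0.2113, -0.0252, 0.05, 0.22],
  ],
)

```text
time_s: 6.25
eef_pos: [0.4808, -0.0275, 0.1458]
tcp_rot: [0.805, 0.594, -0.0, -0.0]
force: [-0.9, -0.6, -0.3]
width: 0.0195
finger_force: 24.7
```

```bash
python3 lean.py pics/l3.png
```

```text
[ 0.480824   -0.02745528  0.14578478] 72.8386615038704 tcp px in crop [278.26054891 228.14666018] x0,y0 128 95
0 0.06 [291. 334.]
0 0.074 [294. 357.]
10 0.06 [292. 345.]
10 0.074 [295. 371.]
15 0.06 [293. 349.]
15 0.074 [296. 376.]
20 0.06 [293. 352.]
20 0.074 [296. 381.]
25 0.06 [293. 355.]
25 0.074 [297. 384.]
30 0.06 [294. 356.]
30 0.074 [297. 386.]
```

View pics/l3.png

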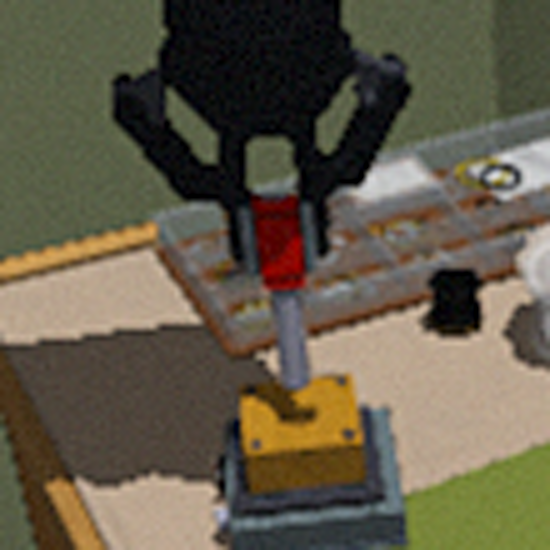

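The leaning pin's foot is at about (296,380), straight above the bore at (302,413). Lowering 20 mm should bring it to the mouth.

carry_out(
  targets=[
    [0, 0, 0.008, 0],
    [0, 0, 0.014, 0],
    [0, 0, 0.018, 0],
    [0, 0, 0.018, 0],
  ],
)

```text
time_s: 6.8
eef_pos: [0.4807, -0.0272, 0.1275]
tcp_rot: [0.805, 0.594, -0.0, -0.0]
force: [0.3, -0.3, -1.7]
width: 0.0198
finger_force: 24.8
```

carry_out(
  targets=[
    [0, 0, 0.001, 0],
    [0, 0, 0.002, 0],
    [0, 0, 0.002, 0],
  ],
)

```text
time_s: 7.18
eef_pos: [0.4809, -0.0271, 0.1258]
tcp_rot: [0.805, 0.594, 0.0, 0.0]
force: [0.2, -0.9, -0.9]
width: 0.02
finger_force: 24.8
```

carry_out(
  targets=[
    [0, 0, 0.001, 0],
    [0, 0, 0.001, 0],
    [0, 0, 0.001, 0],
  ],
)

```text
time_s: 7.55
eef_pos: [0.481, -0.0272, 0.1249]
tcp_rot: [0.805, 0.594, 0.0, 0.0]
force: [-0.4, -0.4, 2.4]
width: 0.0193
finger_force: 25.3
```

carry_out(
  targets=[
    [0, 0, 0.001, 0],
    [0, 0, 0.001, 0],
    [0, 0, 0.001, 0],
  ],
)

```text
time_s: 7.92
eef_pos: [0.4813, -0.0272, 0.1244]
tcp_rot: [0.805, 0.594, 0.0, 0.001]
force: [-0.9, 1.3, 10.8]
width: 0.0196
finger_force: 26.4
```

```bash
python3 lean.py pics/l4.png
```

```text
[ 0.48134732 -0.02724393  0.12438396] 72.87131112453876 tcp px in crop [278.71726698 226.39391259] x0,y0 129 103
0 0.06 [291. 329.]
0 0.074 [293. 352.]
10 0.06 [292. 340.]
10 0.074 [295. 366.]
15 0.06 [293. 344.]
15 0.074 [296. 371.]
20 0.06 [293. 348.]
20 0.074 [296. 376.]
25 0.06 [293. 351.]
25 0.074 [297. 379.]
30 0.06 [294. 352.]
30 0.074 [297. 381.]
```

View pics/l4.png

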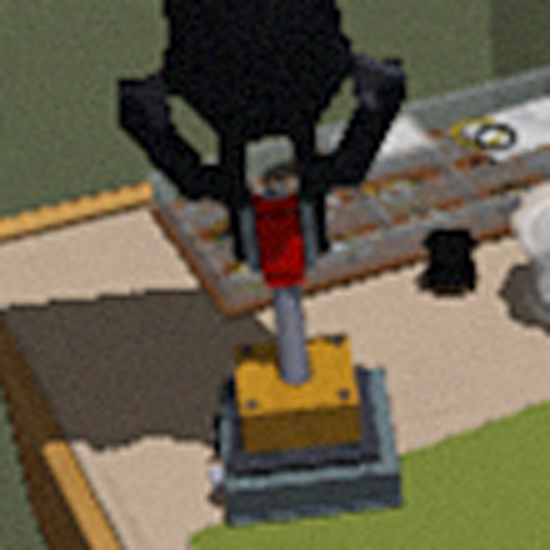

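The foot is on the bush at about (295,380), with the bore expected at (296,376). The 10.8 N upward force with little side force may mean its edge is on the rim, so I'll compare pixels before and after.

Run:
```python
from h import *
for f in("pics/side0.png","pics/full.png"):
    h=cv2.cvtColor(cv2.imread(f),cv2.COLOR_BGR2HSV);print(f,"cols 178-198: S/V")
    for r in range(166,190): print(r,' '.join(f"{h[r,c,1]//10:2d}/{h[r,c,2]//10:2d}" for c in range(178,200)))
```

```text
pics/side0.png cols 178-198: S/V
166  6/12  5/17  5/19  6/19  5/18  5/18  5/17  6/18  5/17  6/17  5/18  6/18  5/17  6/18  5/18  5/17  5/18  6/17  5/18  6/18  6/17  6/18
167  5/18  5/18  5/18  5/18  5/18  5/18  6/18  6/18  6/17  6/18  6/18  5/18  5/17  5/17  5/17  6/18  5/17  5/17  5/17  5/18  5/18  5/18
168  6/18  5/17  6/17  6/18  5/18  6/18  6/18  5/18  6/18  5/17  5/18  5/17  4/17  5/18  5/18  5/17  5/18  5/18  5/18  5/17  5/17  5/18
169  5/17  5/17  5/18  4/18  5/17  4/17  5/18  5/18  4/17  4/18  4/18  4/17  5/17  6/17  7/18  7/18  7/17  7/17  7/17  9/17  7/18  5/18
170  5/18  4/17  5/17  6/18  6/18  7/17  7/17  7/18  8/18  7/18  9/18  9/18 11/18 12/17 14/18 15/18 15/17 13/13 10/10 20/15 11/18  5/18
171  6/16  9/17 11/18 13/17 14/17 16/17 16/17 16/17 18/17 20/17 21/17 23/17 22/17 22/17 23/17 22/18 20/16 15/11  5/ 6 20/14 15/18  7/18
172  9/ 8 21/15 22/18 22/17 22/17 22/17 22/17 22/18 21/18 21/17 21/17 20/18 21/17 21/17 21/17 21/17 21/18 21/16 20/15 22/16 17/18  8/17
173 11/ 8 18/15 21/18 21/18 20/18 20/17 22/17 20/18 20/17 21/17 20/18 20/18 21/17 20/17 20/17 21/17 21/18 21/18 20/
[... 4792 characters left out ...]
11 21/ 8 20/ 8 20/ 8
185 20/16 20/16 20/16 20/15 22/13 20/13 19/12 22/11 19/10 20/10 20/ 8 20/ 7 20/ 8 18/ 8 22/ 7 20/ 9 20/ 8 22/ 8 19/ 9 18/ 9 19/ 9 21/ 9
186 20/10 18/10 18/ 8 18/ 8 19/ 9 20/ 9 20/ 8 23/ 8 18/ 8 19/ 9 20/ 8 19/ 9 20/ 9 19/ 9 20/ 9 23/ 9 20/ 9 22/ 9 18/ 9 23/ 9 22/ 9 24/ 9
187 21/ 8 20/ 9 21/ 9 22/ 9 20/ 9 21/ 9 21/ 9 20/10 20/ 9 18/ 9 20/ 8 19/ 9 22/ 9 20/ 9 19/ 9 22/ 9 19/10 20/ 9 18/ 9 19/ 9 19/ 9 20/ 9
188 22/ 9 20/ 9 20/ 9 20/ 9 23/ 8 20/ 9 21/ 9 20/ 9 21/ 9 19/ 9 19/ 9 17/ 9 21/ 8 20/ 9 20/ 9 19/ 9 19/ 9 22/ 9 19/ 9 20/10 21/ 9 20/ 9
189 20/ 9 18/ 9 20/ 9 21/ 9 19/ 9 22/ 9 19/ 9 20/ 9 19/10 19/ 9 20/ 9 22/ 9 20/ 9 22/ 8 20/ 9 21/ 9 19/10 19/ 9 20/10 19/10 21/ 9 20/ 9
```

The block has not moved. The foot centre reads about 1 row nearer the camera than the bore (178.7 against 177.7), so it sits some 3 mm towards −x of the tool. Lift slightly, shift, and retry.

carry_out(
  targets=[
    [0, 0, -0.003, 0],
    [0.0015, 0.0005, -0.003, 0],
    [0.003, 0.001, -0.003, 0],
    [0.003, 0.001, -0.002, 0],
    [0.003, 0.001, -0.001, 0],
    [0.003, 0.001, -0.001, 0],
  ],
)

```text
time_s: 8.72
eef_pos: [0.4826, -0.0246, 0.1246]
tcp_rot: [0.805, 0.594, -0.0, -0.0]
force: [0.8, 0.9, -1.3]
width: 0.0197
finger_force: 24.9
```

carry_out(
  targets=[
    [0, 0, 0.001, 0],
    [0, 0, 0.001, 0],
    [0, 0, 0.001, 0],
  ],
)

```text
time_s: 9.1
eef_pos: [0.4827, -0.0246, 0.1238]
tcp_rot: [0.805, 0.594, -0.0, -0.0]
force: [-0.9, 0.1, -0.9]
width: 0.0193
finger_force: 24.8
```

No contact where it was stuck before, so it is in deeper. Continue.

carry_out(
  targets=[
    [0, 0, 0.001, 0],
    [0, 0, 0.001, 0],
    [0, 0, 0.001, 0],
  ],
)

```text
time_s: 9.48
eef_pos: [0.4826, -0.0245, 0.1227]
tcp_rot: [0.805, 0.594, -0.0, -0.0]
force: [0.2, 1.8, -2.1]
width: 0.02
finger_force: 24.8
```

carry_out(
  targets=[
    [0, 0, 0.001, 0],
    [0, 0, 0.001, 0],
    [0, 0, 0.001, 0],
  ],
)

```text
time_s: 9.85
eef_pos: [0.4826, -0.0246, 0.1217]
tcp_rot: [0.805, 0.594, -0.0, -0.0]
force: [-1.5, 1.4, -1.0]
width: 0.0198
finger_force: 24.9
```

carry_out(
  targets=[
    [0, 0, 0.001, 0],
    [0, 0, 0.001, 0],
    [0, 0, 0.001, 0],
  ],
)

```text
time_s: 10.22
eef_pos: [0.4827, -0.0246, 0.1208]
tcp_rot: [0.805, 0.594, -0.0, -0.0]
force: [-1.3, 1.1, -0.7]
width: 0.0197
finger_force: 24.9
```

carry_out(
  targets=[
    [0, 0, 0.001, 0],
    [0, 0, 0.001, 0],
    [0, 0, 0.001, 0],
  ],
)

```text
time_s: 10.6
eef_pos: [0.4827, -0.0246, 0.1198]
tcp_rot: [0.805, 0.594, -0.0, 0.0]
force: [0.4, 2.6, -0.7]
width: 0.0196
finger_force: 24.9
```

carry_out(
  targets=[
    [-0.002, 0, 0, 0],
    [-0.004, 0, 0, 0],
    [-0.006, 0, 0, 0],
    [-0.006, 0, 0, 0],
  ],
)

```text
time_s: 11.1
eef_pos: [0.4809, -0.0305, 0.1198]
tcp_rot: [0.805, 0.594, -0.0, 0.0]
force: [-1.4, 0.8, -1.3]
width: 0.0195
finger_force: 24.9
```

carry_out(
  targets=[
    [-0.002, 0, 0, 0],
    [-0.004, 0, -0.0005, 0],
    [-0.006, 0, -0.001, 0],
    [-0.006, 0, -0.001, 0],
  ],
)

```text
time_s: 11.6
eef_pos: [0.4792, -0.0361, 0.1209]
tcp_rot: [0.805, 0.594, 0.0, -0.0]
force: [-0.8, 4.5, 1.2]
width: 0.0197
finger_force: 25.1
```

```bash
cat > px.py <<'E'
from h import *
np.set_printoptions(precision=2,suppress=True)
s=env.camera("side");h=cv2.cvtColor(s,cv2.COLOR_RGB2HSV)
m=mask(s,(18,150,120),(32,255,255),(165,155,215,205));c=max(cv2.findContours(m,0,2)[0],key=cv2.contourArea)
print("brass bbox",cv2.boundingRect(c))
r=cv2.bitwise_or(mask(s,(0,150,60),(6,255,255),(150,60,230,180)),mask(s,(168,150,60),(180,255,255),(150,60,230,180)))
k=max(cv2.findContours(r,0,2)[0],key=cv2.contourArea);print("handle",cv2.minAreaRect(k))
y1=cv2.boundingRect(k);y1=y1[1]+y1[3]
for R in range(y1,186):
    g=[x for x in range(170,210) if h[R,x,1]<70 and 60<h[R,x,2]<138]
    if g: print(R,g[0],g[-1],len(g))
E
python3 px.py
```

```text
brass bbox (176, 172, 25, 17)
handle ((185.5, 156.5), (13.0, 9.0), 90.0)
164 170 189 7
165 171 189 10
166 171 189 8
167 170 189 13
168 172 189 15
169 170 189 16
170 170 189 17
171 170 190 18
172 170 196 19
173 170 190 9
174 170 190 10
175 171 190 10
176 171 202 13
177 171 205 13
178 170 205 11
179 171 205 11
180 170 205 12
181 171 205 10
182 171 206 8
183 170 206 8
184 170 206 8
185 170 206 7
```

Force +4.5 N in y: the bush has reached its stop and the pin is pivoting. Continue straightening.

carry_out(
  targets=[
    [-0.002, 0, -0.0005, 0],
    [-0.004, 0, -0.001, 0],
    [-0.006, 0, -0.0015, 0],
    [-0.006, 0, -0.0015, 0],
  ],
)

```text
time_s: 12.15
eef_pos: [0.4774, -0.0418, 0.1224]
tcp_rot: [0.805, 0.594, 0.0, 0.0]
force: [-0.1, 4.1, 2.1]
width: 0.0198
finger_force: 25.4
```

carry_out(
  targets=[
    [-0.002, 0, -0.0003, 0],
    [-0.004, 0, -0.0006, 0],
    [-0.006, 0, -0.001, 0],
    [-0.006, 0, -0.001, 0],
  ],
)

```text
time_s: 12.65
eef_pos: [0.4756, -0.0477, 0.1233]
tcp_rot: [0.805, 0.594, -0.0, 0.0]
force: [-0.5, 3.6, 0.6]
width: 0.0199
finger_force: 25.6
```

```bash
sed -i 's/range(y1,186)/range(y1,182,3)/;s/range(170,210)/range(182,193)/' px.py; python3 px.py; python3 lean.py pics/l5.png | head -3
```

```text
brass bbox (177, 175, 24, 14)
handle ((185.46923828125, 155.75384521484375), (18.481176376342773, 8.6824312210083), 82.87498474121094)
166 184 189 4
169 185 188 4
172 184 190 7
175 185 190 6
178 185 190 6
181 187 189 3
[ 0.47562891 -0.04769753  0.12330301] 72.85961991761286 tcp px in crop [278.25617615 228.30387007] x0,y0 130 108
0 0.06 [290. 331.]
0 0.074 [293. 354.]
```

View pics/l5.png

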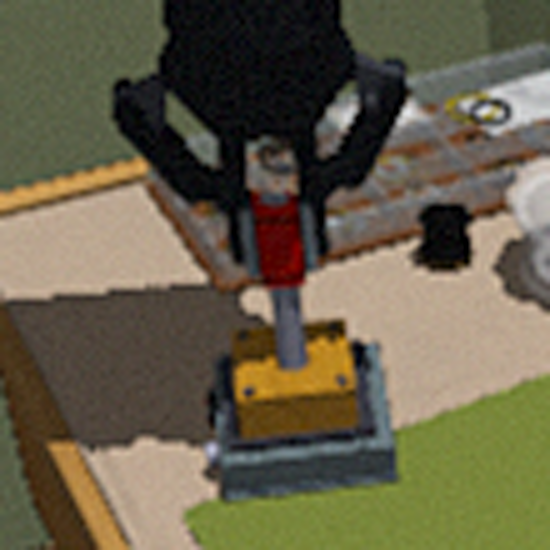

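The shank is now nearly upright in the bore (crop (291,365)), and the bush has slid to its front stop. A little more straightening, then down.

carry_out(
  targets=[
    [-0.0015, 0, 0, 0],
    [-0.003, 0, 0, 0],
    [-0.003, 0, 0, 0],
  ],
)

```text
time_s: 13.12
eef_pos: [0.4747, -0.0505, 0.1233]
tcp_rot: [0.805, 0.594, 0.0, -0.0]
force: [-1.0, 4.0, 1.9]
width: 0.02
finger_force: 25.8
```

carry_out(
  targets=[
    [-0.0015, 0, 0, 0],
    [-0.003, 0, 0, 0],
    [-0.003, 0, 0, 0],
  ],
)

```text
time_s: 13.5
eef_pos: [0.4738, -0.0534, 0.1233]
tcp_rot: [0.805, 0.594, -0.0, 0.0]
force: [-0.4, 3.5, 0.9]
width: 0.0198
finger_force: 25.9
```

carry_out(
  targets=[
    [0, 0, 0.001, 0],
    [0, 0, 0.002, 0],
    [0, 0, 0.002, 0],
  ],
)

```text
time_s: 13.88
eef_pos: [0.4739, -0.0533, 0.1212]
tcp_rot: [0.805, 0.594, -0.0, 0.0]
force: [0.3, 3.5, -1.2]
width: 0.0196
finger_force: 25.6
```

carry_out(
  targets=[
    [0, 0, 0.001, 0],
    [0, 0, 0.002, 0],
    [0, 0, 0.003, 0],
    [0, 0, 0.003, 0],
  ],
)

```text
time_s: 14.38
eef_pos: [0.4738, -0.0533, 0.1182]
tcp_rot: [0.805, 0.594, -0.0, -0.0]
force: [1.6, 2.4, -1.6]
width: 0.0196
finger_force: 25.6
```

carry_out(
  targets=[
    [0, 0, 0.001, 0],
    [0, 0, 0.002, 0],
    [0, 0, 0.003, 0],
    [0, 0, 0.003, 0],
  ],
)

```text
time_s: 14.88
eef_pos: [0.4738, -0.0533, 0.1152]
tcp_rot: [0.805, 0.594, -0.0, -0.0]
force: [0.2, 2.0, -0.6]
width: 0.0197
finger_force: 25.6
```

carry_out(
  targets=[
    [0, 0, 0.001, 0],
    [0, 0, 0.002, 0],
    [0, 0, 0.003, 0],
    [0, 0, 0.004, 0],
    [0, 0, 0.004, 0],
  ],
)

```text
time_s: 15.5
eef_pos: [0.4738, -0.0533, 0.1112]
tcp_rot: [0.805, 0.594, -0.0, -0.0]
force: [-0.4, 2.5, -2.0]
width: 0.02
finger_force: 25.6
```

carry_out(
  targets=[
    [0, 0, 0.001, 0],
    [0, 0, 0.002, 0],
    [0, 0, 0.003, 0],
    [0, 0, 0.003, 0],
  ],
)

```text
time_s: 16.0
eef_pos: [0.4739, -0.0533, 0.1082]
tcp_rot: [0.805, 0.594, -0.0, -0.0]
force: [-0.4, 2.6, -0.9]
width: 0.0195
finger_force: 25.6
```

carry_out(
  targets=[
    [0, 0, 0.001, 0],
    [0, 0, 0.002, 0],
    [0, 0, 0.003, 0],
    [0, 0, 0.003, 0],
  ],
)

```text
time_s: 16.5
eef_pos: [0.4738, -0.0533, 0.1052]
tcp_rot: [0.805, 0.594, -0.0, -0.0]
force: [0.4, 1.4, -1.4]
width: 0.0197
finger_force: 25.6
```

carry_out(
  targets=[
    [0, 0, 0.001, 0],
    [0, 0, 0.002, 0],
    [0, 0, 0.002, 0],
  ],
)

```text
time_s: 16.88
eef_pos: [0.4739, -0.0533, 0.1032]
tcp_rot: [0.805, 0.594, -0.0, -0.0]
force: [-0.2, 2.2, -0.7]
width: 0.0196
finger_force: 25.6
```

carry_out(
  targets=[
    [0, 0, 0.0015, 0],
    [0, 0, 0.0015, 0],
  ],
)

```text
time_s: 17.12
eef_pos: [0.4738, -0.0533, 0.1017]
tcp_rot: [0.805, 0.594, -0.0, -0.0]
force: [-0.6, 2.1, -1.1]
width: 0.02
finger_force: 25.6
```

carry_out(
  targets=[
    [0, 0, 0.001, 0],
    [0, 0, 0.001, 0],
  ],
)

```text
time_s: 17.38
eef_pos: [0.4739, -0.0533, 0.1007]
tcp_rot: [0.805, 0.594, -0.0, 0.0]
force: [0.6, 1.0, -0.8]
width: 0.0197
finger_force: 25.6
```

carry_out(
  targets=[
    [0, 0, 0.001, 0],
    [0, 0, 0.001, 0],
  ],
)

```text
time_s: 17.62
eef_pos: [0.4738, -0.0533, 0.0997]
tcp_rot: [0.805, 0.594, -0.0, -0.0]
force: [-0.6, 1.2, -1.0]
width: 0.0195
finger_force: 25.6
```

carry_out(
  targets=[
    [0, 0, 0.001, 0],
    [0, 0, 0.001, 0],
  ],
)

```text
time_s: 17.88
eef_pos: [0.4739, -0.0533, 0.0987]
tcp_rot: [0.805, 0.594, -0.0, 0.0]
force: [0.5, 1.3, -1.1]
width: 0.0197
finger_force: 25.6
```

carry_out(
  targets=[
    [0, 0, 0.001, 0],
    [0, 0, 0.001, 0],
  ],
)

```text
time_s: 18.12
eef_pos: [0.4739, -0.0533, 0.0977]
tcp_rot: [0.805, 0.594, -0.0, 0.0]
force: [0.6, 0.3, -0.5]
width: 0.0198
finger_force: 25.5
```

carry_out(
  targets=[
    [0, 0, 0.001, 0],
    [0, 0, 0.001, 0],
  ],
)

```text
time_s: 18.38
eef_pos: [0.4738, -0.0533, 0.0967]
tcp_rot: [0.805, 0.594, -0.0, -0.0]
force: [-0.4, 0.5, -0.2]
width: 0.0198
finger_force: 25.5
```

carry_out(
  targets=[
    [0, 0, 0.001, 0],
    [0, 0, 0.001, 0],
  ],
)

```text
time_s: 18.62
eef_pos: [0.4739, -0.0533, 0.0957]
tcp_rot: [0.805, 0.594, -0.0, 0.0]
force: [0.2, 0.3, -2.3]
width: 0.0195
finger_force: 25.6
```

carry_out(
  targets=[
    [0, 0, 0.001, 0],
    [0, 0, 0.001, 0],
  ],
)

```text
time_s: 18.88
eef_pos: [0.4739, -0.0533, 0.0949]
tcp_rot: [0.805, 0.594, 0.0, 0.0]
force: [-0.9, -0.8, 4.1]
width: 0.0195
finger_force: 26.1
```

carry_out(
  targets=[
    [0, 0, 0.001, 0],
    [0, 0, 0.001, 0],
  ],
)

```text
time_s: 19.12
eef_pos: [0.474, -0.0533, 0.0941]
tcp_rot: [0.805, 0.594, 0.0, 0.0]
force: [-2.7, 0.3, 8.8]
width: 0.0198
finger_force: 26.8
```

On the stop. A little more, to about 12 N, and hold.

carry_out(
  targets=[
    [0, 0, 0.0005, 0],
    [0, 0, 0.0005, 0],
    [0, 0, 0.0005, 0],
    [0, 0, 0.0005, 0],
    [0, 0, 0.0005, 0],
  ],
)

```text
time_s: 19.75
eef_pos: [0.474, -0.0533, 0.0937]
tcp_rot: [0.805, 0.594, 0.0, 0.0]
force: [-2.4, 0.8, 11.1]
width: 0.02
finger_force: 27.1
```

carry_out(
  targets=[
    [0, 0, 0, 0],
    [0, 0, -0.001, 0],
    [0, 0, -0.0015, 0],
    [0, 0, -0.0015, 0],
  ],
)

```text
time_s: 20.25
eef_pos: [0.4739, -0.0533, 0.0949]
tcp_rot: [0.805, 0.594, 0.0, 0.0]
force: [-0.9, 0.0, 3.2]
width: 0.0196
finger_force: 26.2
```

carry_out(
  targets=[
    [0, 0, 0, 0],
    [0, 0, 0, 0],
    [0, 0, 0, 0],
    [0, 0, 0, 0],
    [0, 0, 0, 0],
    [0, 0, 0, 0],
  ],
  grip=100,
)

```text
time_s: 21.0
eef_pos: [0.4739, -0.0533, 0.0948]
tcp_rot: [0.805, 0.594, 0.0, 0.0]
force: [0.6, 0.7, -0.4]
width: 0.0854
finger_force: 0.0
```

carry_out(
  targets=[
    [0, 0, -0.02, 0],
    [0, 0, -0.06, 0],
    [0, 0, -0.1, 0],
    [0, 0, -0.14, 0],
    [0, 0, -0.14, 0],
    [0, 0, -0.14, 0],
    [0, 0, -0.14, 0],
  ],
)

```text
time_s: 21.88
eef_pos: [0.4734, -0.0532, 0.2338]
tcp_rot: [0.805, 0.594, -0.001, -0.001]
force: [-0.4, -0.7, -0.5]
width: 0.0852
finger_force: 0.0
```

Run:
```python
from h import *
s=env.camera("side");cv2.imwrite("pics/end.png",cv2.resize(s[110:220,140:240],None,fx=5,fy=5,interpolation=cv2.INTER_CUBIC)[...,::-1])
```

```text
(no output)
```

View pics/end.png

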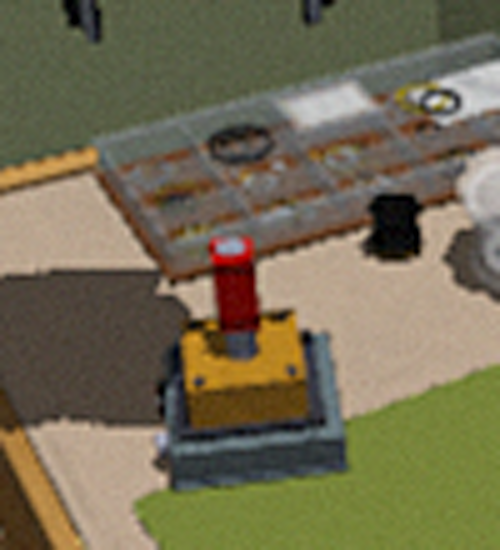

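The pin stands in the bush (handle top (233,248), shank entering at (242,350)), along the vertical within a degree or two. The gripper is clear.

```bash
python3 -c "
from station import env
print(env.sign_off())"
```

```text
the job is handed in; nothing more can be done
None
```

The red-handled pin stands upright in the brass bush: I pressed it against the sprung stop at about 12 N, let go, backed the gripper clear and handed in the job at about 22 s; the sign-off gave no verdict.

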